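# Weigh a pan of stone offcuts on the torsion balance

## Task

Weigh the pan of stone offcuts: take it up by its bow, hang the bow on the upturned hook of the sprung balance arm and ease it down gently until the spring alone carries it, then let go and leave it hanging still on its own for two seconds so that it can be read. Then take it off the hook just as gently, never letting the arm drop or fly up, never tipping the pan, knocking it against the balance or dragging the arm down far beyond the load's own weight, and stand it in the middle of the wooden board and let go. Leave the other things on the bench where they lie.

Things in the scene. Friction and masses are not known exactly. Their poses are not given: they have to be found in the camera images.
- pan: loose round steel weighing pan, 132 mm across the rim, 30 mm deep, stone offcuts lying fast in it, with a rigid bow of steel strip standing over it in the pan's y-z plane, from the rim at y = +-64 mm to 142 mm height. 0.18 to 0.58 kg, not known beforehand. Origin: centre of the underside, z up; centre of mass on the axis, low in the pan
- crown (a point): on the pan: underside of the bow's flat-topped peak, 138 mm above the pan's underside, on its axis; this rests on the hook. The strip is 10 mm wide along the pan's x and 4 mm thick (outer peak 4 mm above this point)
- bow_grip (a point): on the pan: midway between the bow's two upright parallel legs, 116 mm above the pan's underside. The legs run from 80 to 126 mm height and are gripped from outside, across the pan's y: 54 mm over their outer faces, 46 mm inside, 10 mm wide; below 80 mm the bow widens
- stand: torsion balance fixed on the bench: base plate 310 x 140 x 14 mm (x -40 to 270, y -58 to 82 mm from the origin), column, upright round spring drum with dial (140 mm across, y 14 to 54 mm, centre at x 200 mm, 215 mm high). Origin: on the bench right under the hook of the empty balance; x points from the hook along the arm to the drum, z up; nothing stands above the hook
- hook_seat (a point): moves with the arm: bottom of the upturned hook at the arm's front end, top of its 8 mm wire, where a load hangs, nearly straight for 10 mm either way; 249 mm above the bench when empty. The wire and the arm run along the stand's x; about 20 mm behind the seat it passes into the arm (flat bar 12 mm high, 7 mm thick) that goes back and slightly down to the hub
- hook_tip (a point): moves with the arm: end of the hook's upturned tip, 25 mm in front (-x) of the seat and 22 mm above it when empty. The hollow between tip and arm takes the 10 mm strip of the bow: bring the bow in from the front (along +x) with its crown above the tip and a leg on either side of the hook, then lower it straight down
- board: low square wooden board for weighed stone, fixed on the bench, 170 x 170 mm, 18 mm thick; origin at the centre of its underside, its top 18 mm above
- chisel: bystander: chisel with round wooden handle, about 220 mm long and 28 mm thick, lying crosswise on the bench in front of the stand; leave it where it is
- marble_block: bystander: marble block 75 x 50 x 35 mm on the bench, behind and left of the stand; leave it where it is
- scraper: bystander: red T-shaped scraper 140 x 90 x 20 mm on the bench, behind and right of the stand; leave it where it is
- glue_jar: bystander: amber glass jar, 64 mm across, 85 mm high, far left on the bench; leave it where it is
- hub (a point): pivot of the arm on the stand: 200 mm behind the hook (+x), 215 mm above the bench; the arm turns about the stand's y here, so the hook dips almost straight down
- hook_arm (a joint): angle by which the arm is pulled down, rad: 0 empty, stop at 0.52; the hook dips about 200 mm per rad. Spring felt at the hook about 90 N/m, begins to move at about 0.4 N of load, lightly damped: disturbed, it bobs for about a second; the pan pulls it down by about 15 to 60 mm. Never let it move faster than 0.45 rad/s
- rubbing_block: bystander: cork rubbing block 90 x 50 x 30 mm, far right on the bench; leave it where it is
Mind the look-alikes: they are no part of the job. There is more than one size of the pan; the job needs the middle-sized. Several things have the shape of the board; the one meant has the colours described above.

How it is judged:
On the way:
1. the pan hangs on the hook by itself, let go, clear of everything below and at rest for 1.5 s (contact force between pan and stand above 1.2 N and distance between crown and hook_seat below 0.012 m and value of joint hook_arm above 0.04 rad and height (world z) of pan above 0.018 m and contact force between the fingers and pan below 0.05 N and velocity of joint hook_arm between -0.1 and 0.1 rad/s and linear speed of pan below 0.03 m/s and angular speed of pan below 0.25 rad/s), for 1.5 s.
At the end, for the whole second after the job is handed in: After its weighing the pan stands upright on the wooden board, its centre within 50 mm of the board's centre along both of the board's edges, released and at rest; the balance arm is empty and back up within 0.02 rad (x of pan in the frame of board between -0.05 and 0.05 m and y of pan in the frame of board between -0.05 and 0.05 m and z of pan in the frame of board between 0.015 and 0.022 m and angle between pan's own z axis and vertical below 0.06 rad and linear speed of pan below 0.02 m/s and contact force between the fingers and pan below 0.05 N and value of joint hook_arm below 0.02 rad); the robot touches nothing.
It fails at once if the balance arm drops or flies up faster than 0.45 rad/s, 0.09 m/s at the hook (load let go before or beyond the point of balance, or jerked) (velocity of joint hook_arm above 0.45 rad/s or velocity of joint hook_arm below -0.45 rad/s).
It fails at once if the arm is pulled down more than 0.42 rad, 84 mm at the hook (well beyond the load's weight) (value of joint hook_arm above 0.42 rad).
It fails at once if the pan is knocked or pressed against the balance with more than 14 N (contact force between pan and stand above 14 N).
It fails at once if the pan tips more than 0.5 rad (angle between pan's own z axis and vertical above 0.5 rad).
It fails at once if a bystander is moved more than 30 mm (distance of any of chisel, marble_block, scraper, glue_jar, rubbing_block from where it was at the start of the episode above 0.03 m).
It also fails if it takes over 72 s, if anything falls off the work surface, if the arm or the gripper's body presses on something with over 40 N, if the wrist force passes 120 N, or if a joint passes its speed limit or range.

## Robot

A 6-joint arm with a two-finger parallel gripper is mounted at the origin on the work surface. World frame = base frame: x ahead of the robot, y to its left, z up, the work surface at z = 0. Lengths are in m, angles in rad, forces in N, time in s.
With the tool pointing down it reaches from about 0.25 to 0.725 m from the base axis. Payload 4 kg.
Tool frame: the origin (TCP) lies midway between the tips of the shut fingers; the grasp point (between the pads) lies 19 mm behind it; z points along the fingers, y is the line along which they close (so a half turn about z gives the same grasp; the last joint's range is limited). The gripper opens to 85 mm and grips with 20 to 120 N. Pads are 22 mm wide; open, the fingers measure 114 mm over their backs; the gripper's body (76 mm by 85 mm) begins 54 mm behind the grasp point. The pads swing forward as they close: fully open they stand 13 mm farther back than shut.
Start: joints at [1.21, 0.241, 0.005, 1.335, 0, 1.571], TCP at [0.177, 0.468, 0.231] pointing down, gripper open.
Joint ranges: [-2.72, 2.72], [-1.05, 1.87], [-1.09, 1.28], [-1.99, 2.15], [-1.42, 1.44], [-3.14, 3.14]. Speed limits (rad/s): [2.79, 2.79, 3.14, 3.14, 3.14, 3.14].

## Interface

Orientations are given as a unit quaternion [x, y, z, w].
In Python, from workcell import status, camera, get_calibration, ticket gives the robot as it stands.
- The arm moves only by the shell command python3 -m creep 'ROWS' [OPENING]. ROWS is JSON, a list of rows, each a list of 6 numbers: the shift along the world's x, y, z in cm, then the turn, a rotation vector about the world's x, y, z in degrees. A call has 1 to 8 rows; each row shifts and turns the commanded pose from where the row before left it; what a row does not reach is not made up. A row lasts 1/10 s, in which the tool goes at most 50 mm and 8.59 degrees, less where a joint would pass 70% of its speed; a pose out of reach is approached as far as the arm can. A call is refused whole if a number of a shift passes 5 or a number of a turn 8.59, either way. A call with a gripper value outside its range is refused whole. OPENING is the opening, from -1 (shut) to 1 (fully open), so that 0 is half open, set as the call begins (- or left out, the last holds). The fingers move at their own pace and stop on an object; the grip force is fixed at half the most. Time passes only in rows, so rows that do not move let the fingers close. It gives the time, the measured TCP pose, the force, the opening and the grip force at its end, in the units of the state.
- status.get_obs(): the state, without advancing time (a new reading comes with each control period).
- camera(name): name is "scene" or "top"; returns the picture (480x640x3 uint8, red, green, blue); there is no depth.
- get_calibration(name): a dict with "fx", "fy", "cx", "cy" (pixels), "k1" (the pictures are not rectified: a ray, as slopes to the right and down, at radius r is drawn at 1 + k1 r^2 times it, then the intrinsics apply), "rvec" (rotation vector, rad) and "tvec" (3), from world to camera coordinates, as OpenCV has them. Camera axes: x right, y down, z forward; pixel columns grow to the right and rows downward; lengths in m; the calibration is good to about 2 mm. A picture is of the moment at which its call begins. get_calibration takes no time and is no camera call.
- ticket.job_done(): hands the job in; it is judged then, once.
The state is a dict: "clock": time; "joint_pos": joint angles; "joint_vel": joint speeds; "tau": joint torques, N m; "eef_pos": TCP position; "tool_rot": TCP orientation; "ft_force": force on the tool from outside, world axes, zero at the start; "ft_torque": the same for the moment, N m; "grip_width": finger opening in m; "grasp_force": force on a finger pad.
Only numpy, scipy, OpenCV 4.12 (cv2) and the standard library are available. Lean on these libraries where they do the work, as an engineer would, in place of code of your own. Each camera call takes 0.05 s, during which the arm holds its last target. There are 200 camera calls.

## Working session

There is one attempt and no reset: what is moved stays moved. The work goes in short steps, Python scripts to look and compute and a shell command to move; the robot and the scene stay as the last step left them, time stands still between calls to the robot, and variables do not carry over. Pictures are saved under pics/ and viewed, at most 10 in all, crops included, and the job is handed in when it is done.

```bash
ls; mkdir -p pics; cat > h.py <<'E'
import numpy as np, cv2
from workcell import status, camera, get_calibration
def cal(n):
    c=get_calibration(n); R=cv2.Rodrigues(np.array(c["rvec"],float))[0]; return c,R,np.array(c["tvec"],float)
def ray(n,u,v):
    c,R,t=cal(n); d=np.array([(u-c["cx"])/c["fx"],(v-c["cy"])/c["fy"]]); s=d.copy()
    for _ in range(20): s=d/(1+c["k1"]*(s@s))
    return -R.T@t, R.T@np.array([s[0],s[1],1])
def onz(n,u,v,z):
    o,d=ray(n,u,v); return (o+d*(z-o[2])/d[2]).round(4)
def two(a,b):
    o1,d1=ray("scene",*a); o2,d2=ray("top",*b)
    s=np.linalg.lstsq(np.c_[d1,-d2],o2-o1,rcond=None)[0]
    p,q=o1+d1*s[0],o2+d2*s[1]; return ((p+q)/2).round(4), np.linalg.norm(p-q).round(4)
def proj(n,P):
    c,R,t=cal(n); p=R@np.array(P)+t; s=p[:2]/p[2]; s=s*(1+c["k1"]*(s@s)); return [round(c["fx"]*s[0]+c["cx"],1),round(c["fy"]*s[1]+c["cy"],1)]
def snap(n,f): 
    im=camera(n)[:,:,::-1].copy(); cv2.imwrite(f"pics/{f}.png",im); return im
E
python3 -c "
from h import *
snap('scene','s0');snap('top','t0');o=status.get_obs()
print(o)
for n in('scene','top'):
  c,R,t=cal(n);print(n,-R.T@t,R[2],c['fx'])"
```

```text
pics
{'clock': 0.1, 'joint_pos': array([1.20999146e+00, 2.41348907e-01, 3.86215182e-03, 1.33518078e+00,
       3.48986090e-06, 1.57073534e+00]), 'joint_vel': array([ 0.00087761, -0.00127441,  0.00254349,  0.00086063, -0.00075033,
        0.00082597]), 'tau': array([ 5.40099554e-04, -3.73136508e+01,  2.53011131e+01,  1.08539194e-02,
       -1.61526600e-05,  3.02061757e-06]), 'eef_pos': array([0.17631624, 0.4672862 , 0.23049756]), 'tool_rot': array([ 1.79395414e-01,  9.83776606e-01, -9.20102203e-04, -1.69615845e-04]), 'ft_force': array([-0.6496308 ,  0.52034991,  0.83464832]), 'ft_torque': array([-0.00431817, -0.01000669, -0.00400403]), 'grasp_force': 0.0, 'grip_width': 0.08553317874754447}
scene [ 1.07067811 -0.54426836  1.03328433] [-0.47814324  0.47734769 -0.73723689] 452.56886989319565
top [0.41558869 0.0042136  1.28255836] [ 0.08556894 -0.01516285 -0.99621687] 484.2144660574566
```

View pics/s0.png

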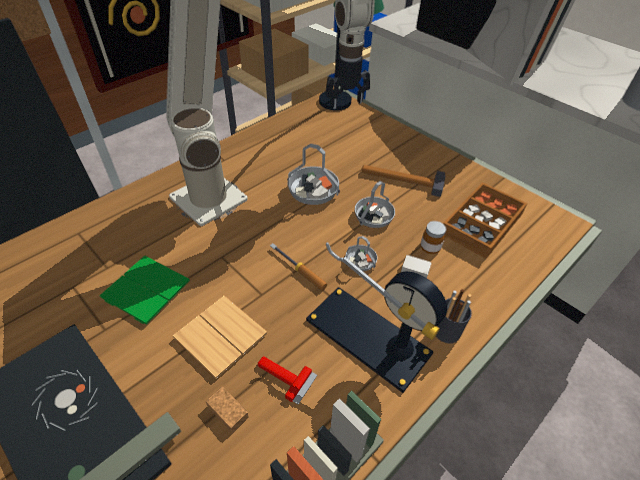

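View pics/t0.png

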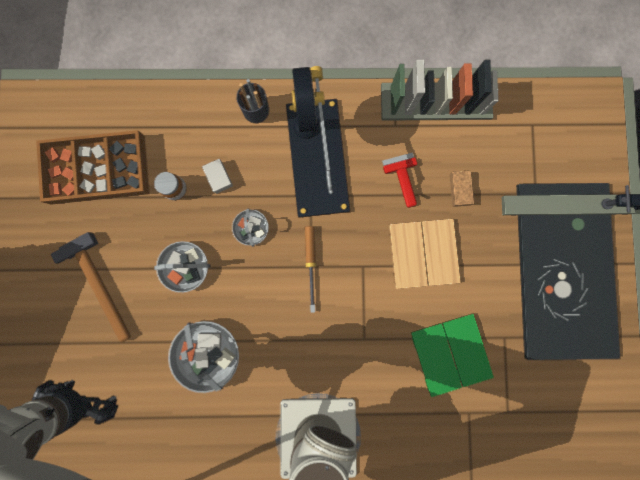

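```bash
python3 -c "
from h import *
s=cv2.imread('pics/s0.png');t=cv2.imread('pics/t0.png')
c=lambda im,x,y:cv2.resize(im[y:y+75,x:x+100],(400,300),interpolation=cv2.INTER_CUBIC)
cv2.imwrite('pics/c0.png',np.vstack([np.hstack([c(t,140,230),c(t,280,150)]),np.hstack([c(s,330,170),c(s,315,225)])]))"
```

```text
(no output)
```

View pics/c0.png

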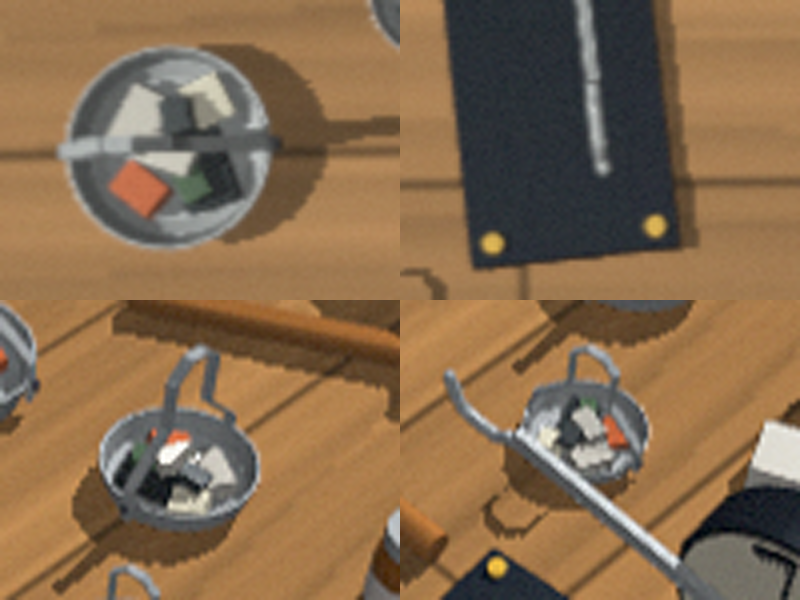

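```bash
python3 -c "
from h import *
t=cv2.imread('pics/t0.png');s=cv2.imread('pics/s0.png')
print('tip',two((327.3,243.3),(330.75,192.5)))
for a,b in [((298.75,217),.014),((350,211.75),.014)]: print('plate',onz('top',*a,b))
print('rim c',onz('top',182.3,266.9,.03),onz('top',156.75,267,.03),onz('top',208,267,.03))
print('feet',onz('scene',361.75,222.5,.03),onz('scene',388.75,199.5,.03))
h=cv2.cvtColor(t,cv2.COLOR_BGR2HSV)
m=cv2.inRange(t,(0,0,0),(70,60,60)).copy(); m[:, :285]=0;m[:,355:]=0;m[:100]=0;m[225:]=0
m=cv2.morphologyEx(m,cv2.MORPH_CLOSE,np.ones((9,9)))
r=cv2.minAreaRect(max(cv2.findContours(m,0,2)[0],key=cv2.contourArea));print(r);print([onz('top',*p,.014) for p in cv2.boxPoints(r)])
print('board corners')
for p in [(389.5,223),(457,219.5),(461,284),(396.5,288.5)]: print(onz('top',*p,.018))
R=cv2.Rodrigues(np.array([0,0,0.]))
"
```

```text
tip (array([ 0.587 , -0.0289,  0.2662]), np.float64(0.0031))
plate [0.5637 0.0465 0.014 ]
plate [ 0.5765 -0.0888  0.014 ]
rim c [0.4354 0.3455 0.03  ] [0.4358 0.4107 0.03  ] [0.4344 0.2798 0.03  ]
feet [0.4498 0.2739 0.03  ] [0.4375 0.4202 0.03  ]
((317.4578857421875, 156.1297607421875), (116.1614761352539, 51.91586685180664), 83.51692199707031)
[array([0.8767, 0.0813, 0.014 ]), array([ 0.8922, -0.0576,  0.014 ]), array([ 0.5788, -0.0883,  0.014 ]), array([0.5643, 0.0479, 0.014 ])]
board corners
[ 0.5453 -0.1921  0.018 ]
[ 0.5531 -0.3705  0.018 ]
[ 0.384  -0.3752  0.018 ]
[ 0.374  -0.2065  0.018 ]
```

The middle-sized pan is the one at top-view pixel (182,267). The hook tip is at (331,192) in the top view and (327,243) in the scene view, and the board is at (425,254). The tip triangulates to within 5 mm of the stand pose I get from the base plate: seat at (0.6125, -0.026), yaw about 6°.

```bash
python3 -m creep '[[3.23,-1.53,0,0,0,3],[3.23,-1.53,0,0,0,3],[3.23,-1.53,0,0,0,3],[3.23,-1.53,0,0,0,3],[3.23,-1.53,0,0,0,3],[3.23,-1.53,0,0,0,3],[3.23,-1.53,0,0,0,3],[3.23,-1.53,0,0,0,3]]' 1
python3 -m creep '[[0,0,0,0,0,0],[0,0,0,0,0,0],[0,0,0,0,0,0]]'
python3 -c "
from h import *
t=snap('top','t1');s=snap('scene','s1')
c=lambda im,x,y:cv2.resize(im[y:y+100,x:x+100],(400,400),interpolation=cv2.INTER_CUBIC)
cv2.imwrite('pics/c1.png',np.hstack([c(t,135,210),c(s,330,120)]))
b=(330+np.array([187,214])/4,); 
for p in [(377,183),(383,183)]: print(onz('scene',*p,.142))
print(proj('scene',[.4354,.3455,.142]),proj('scene',[.4354,.3455-.023,.142]),proj('scene',[.4354,.3455+.023,.142]))"
```

```text
clock: 0.9
eef_pos: [0.4359, 0.3444, 0.2308]
tool_rot: [-0.03, 1.0, -0.0, -0.0]
ft_force: [0.4, -0.3, 0.0]
grip_width: 0.0856
grasp_force: 0.0
clock: 1.2
eef_pos: [0.434, 0.3456, 0.2309]
tool_rot: [-0.029, 1.0, -0.0, -0.001]
ft_force: [-0.1, 0.3, -0.1]
grip_width: 0.0852
grasp_force: 0.0
[0.4349 0.344  0.142 ]
[0.4474 0.3576 0.142 ]
[np.float64(377.4), np.float64(182.9)] [np.float64(372.5), np.float64(186.2)] [np.float64(382.4), np.float64(179.6)]
```

View pics/c1.png

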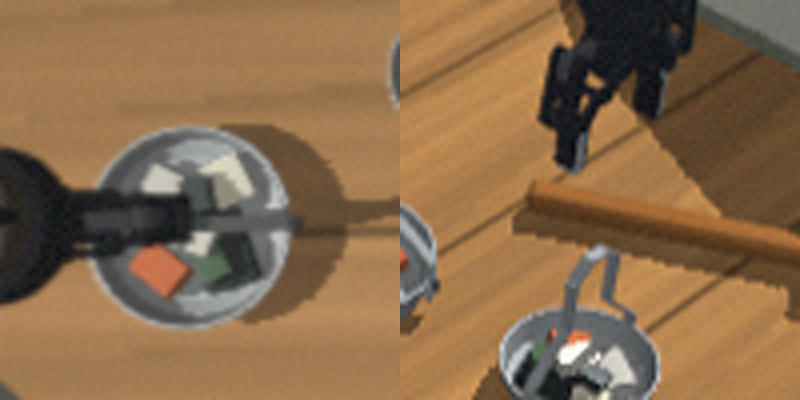

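```bash
python3 -c "
from h import *
for p,z in [((373,190.5),.126),((383.5,184.5),.126),((371.8,198.7),.08),((381.8,194),.08)]: print(onz('scene',*p,z))
for y in(-.027,.027):
  for z in(.126,.08): print(y,z,proj('scene',[.4354-y*.05,.3455+y,z]))
print('top right foot',onz('top',135+75,210+56,.03),onz('top',135+73.5,210+56,.03))"
```

```text
[0.4387 0.3239 0.126 ]
[0.442  0.3694 0.126 ]
[0.4303 0.3355 0.08  ]
[0.437  0.3759 0.08  ]
-0.027 0.126 [np.float64(371.3), np.float64(191.0)]
-0.027 0.08 [np.float64(369.8), np.float64(202.2)]
0.027 0.126 [np.float64(382.2), np.float64(182.8)]
0.027 0.08 [np.float64(380.4), np.float64(194.0)]
top right foot [0.4369 0.2747 0.03  ] [0.437  0.2786 0.03  ]
```

```bash
python3 -m creep '[[0.1,0,-2,0,0,-2],[0,0,-2,0,0,0],[0,0,-2,0,0,0],[0,0,-2,0,0,0],[0,0,-2,0,0,0],[0,0,-2,0,0,0],[0,0,-1.4,0,0,0],[0,0,0,0,0,0]]'
python3 -m creep '[[0,0,0,0,0,0],[0,0,0,0,0,0],[0,0,0,0,0,0],[0,0,0,0,0,0],[0,0,0,0,0,0],[0,0,0,0,0,0],[0,0,0,0,0,0],[0,0,0,0,0,0]]' -1
python3 -c "
from h import *
t=snap('top','t2');s=snap('scene','s2')
c=lambda im,x,y:cv2.resize(im[y:y+100,x:x+100],(400,400),interpolation=cv2.INTER_CUBIC)
cv2.imwrite('pics/c2.png',np.hstack([c(t,135,210),c(s,330,140)]))"
```

```text
clock: 2.1
eef_pos: [0.4335, 0.3449, 0.0953]
tool_rot: [-0.012, 1.0, -0.001, -0.002]
ft_force: [0.1, 0.4, -0.0]
grip_width: 0.0853
grasp_force: 0.0
clock: 2.9
eef_pos: [0.4368, 0.3462, 0.099]
tool_rot: [-0.012, 1.0, 0.001, 0.001]
ft_force: [-1.7, 0.4, 6.2]
grip_width: 0.0528
grasp_force: 64.0
```

View pics/c2.png

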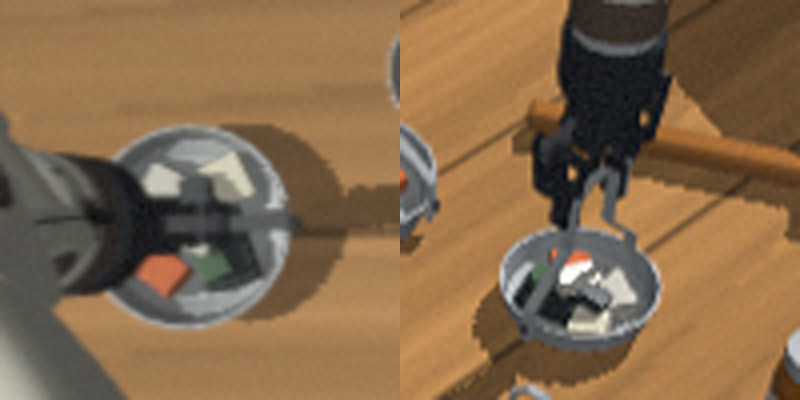

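The fingers have closed on both bow legs at a width of 53 mm and the pan is still standing level. Next I'll lift it.

```bash
python3 -m creep '[[0,0,0.5,0,0,0],[0,0,1.5,0,0,0],[0,0,2.5,0,0,0],[0,0,2.5,0,0,0],[0,0,2.5,0,0,0],[0,0,2.5,0,0,0],[0,0,2.5,0,0,0],[0,0,1,0,0,0]]'
python3 -m creep '[[0,0,0,0,0,0],[0,0,0,0,0,0],[0,0,0,0,0,0],[0,0,0,0,0,0]]'
python3 -c "
from h import *
t=snap('top','t3');s=snap('scene','s3');o=status.get_obs();print(o['eef_pos'],o['ft_force'],o['ft_torque'])"
```

```text
clock: 3.8
eef_pos: [0.4365, 0.3458, 0.2546]
tool_rot: [-0.012, 1.0, 0.001, 0.001]
ft_force: [0.6, 0.8, -2.3]
grip_width: 0.0525
grasp_force: 63.7
clock: 4.2
eef_pos: [0.4353, 0.3449, 0.2507]
tool_rot: [-0.012, 1.0, -0.001, -0.001]
ft_force: [-0.1, 0.2, -3.0]
grip_width: 0.0528
grasp_force: 63.7
[0.43554435 0.34511762 0.25127285] [-0.33035873  0.78122019 -2.43595828] [ 0.03805234 -0.00800983 -0.00191746]
```

```bash
python3 -m creep '[[0.28,-1,0,0,0,0.3],[0.51,-1.8,0,0,0,0.3],[0.73,-2.6,0,0,0,0.3],[0.84,-3,0,0,0,0.3],[0.84,-3,0,0,0,0.3],[0.84,-3,0,0,0,0.3],[0.84,-3,0,0,0,0.3],[0.84,-3,0,0,0,0.3]]'
python3 -m creep '[[0.84,-3,0,0,0,0.3],[0.84,-3,0,0,0,0.3],[0.84,-3,0,0,0,0.3],[0.73,-2.6,0,0,0,0.3],[0.62,-2.2,0,0,0,0.3],[0.48,-1.7,0,0,0,0.3],[0.34,-1.2,0,0,0,0.3],[0.22,-0.8,0,0,0,0.3]]'
python3 -m creep '[[0,0,0,0,0,0],[0,0,0,0,0,0],[0,0,0,0,0,0],[0,0,0,0,0,0]]'
python3 -c "
from h import *
t=snap('top','t4');s=snap('scene','s4');f=[]
for i in range(6): camera('top');o=status.get_obs();f.append(np.r_[o['eef_pos'],o['ft_force']])
print(np.mean(f,0).round(4),np.std(f,0).round(4))
c=lambda im,x,y:cv2.resize(im[y:y+100,x:x+100],(400,400),interpolation=cv2.INTER_CUBIC)
cv2.imwrite('pics/c4.png',np.hstack([c(t,280,145),c(s,280,190)]))"
```

```text
clock: 5.1
eef_pos: [0.4932, 0.1394, 0.2524]
tool_rot: [-0.033, 0.999, -0.0, 0.0]
ft_force: [0.8, -0.3, -3.8]
grip_width: 0.0525
grasp_force: 63.7
clock: 5.9
eef_pos: [0.5422, -0.0349, 0.2522]
tool_rot: [-0.053, 0.999, -0.0, -0.0]
ft_force: [-0.2, 0.4, -2.5]
grip_width: 0.0529
grasp_force: 63.8
clock: 6.3
eef_pos: [0.5421, -0.0328, 0.2524]
tool_rot: [-0.054, 0.999, 0.0, -0.0]
ft_force: [0.2, -0.0, -2.6]
grip_width: 0.0527
grasp_force: 63.8
[ 0.5422 -0.0333  0.2523  0.0444 -0.3528 -3.0332] [0.000e+00 1.000e-04 0.000e+00 5.210e-01 4.151e-01 2.078e-01]
```

View pics/c4.png

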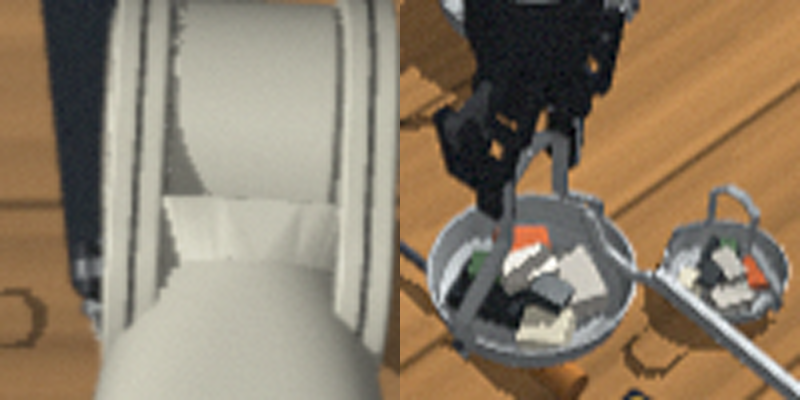

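```bash
python3 -c "
from h import *
print(proj('scene',[.5425,-.0335,.295]),proj('scene',[.5876,-.029,.271]),proj('scene',[.6125,-.0264,.249]))
for p in [(317,224.5),(312,228.5),(320.5,225)]: print(onz('scene',*p,.295))"
```

```text
[np.float64(312.0), np.float64(225.4)] [np.float64(326.8), np.float64(242.1)] [np.float64(334.9), np.float64(253.8)]
[ 0.5481 -0.0231  0.295 ]
[ 0.5497 -0.0404  0.295 ]
[ 0.5548 -0.0183  0.295 ]
```

```bash
python3 -c "
from h import *
a=np.linspace(0,6.28,90)
def ext(n,x,y,z): 
  p=np.array([proj(n,[x+.066*np.cos(k),y+.066*np.sin(k),z]) for k in a]); return p.min(0),p.max(0)
print(ext('scene',.5425,-.0335,.184)); print('start',ext('scene',.4354,.3455,.03))
s=cv2.imread('pics/s4.png');cv2.imwrite('pics/c5.png',cv2.resize(s[215:290,270:370],(800,600),interpolation=cv2.INTER_CUBIC))
print([ (proj('scene',[.5425-y*.106,-.0335+y,z])) for y in(-.025,.025) for z in (.279,.233)])"
```

```text
(array([284.9, 237.6]), array([338.1, 278. ]))
start (array([353. , 196.1]), array([393.8, 224. ]))
[[np.float64(304.8), np.float64(236.2)], [np.float64(304.8), np.float64(249.5)], [np.float64(318.9), np.float64(224.5)], [np.float64(318.5), np.float64(237.9)]]
```

View pics/c5.png

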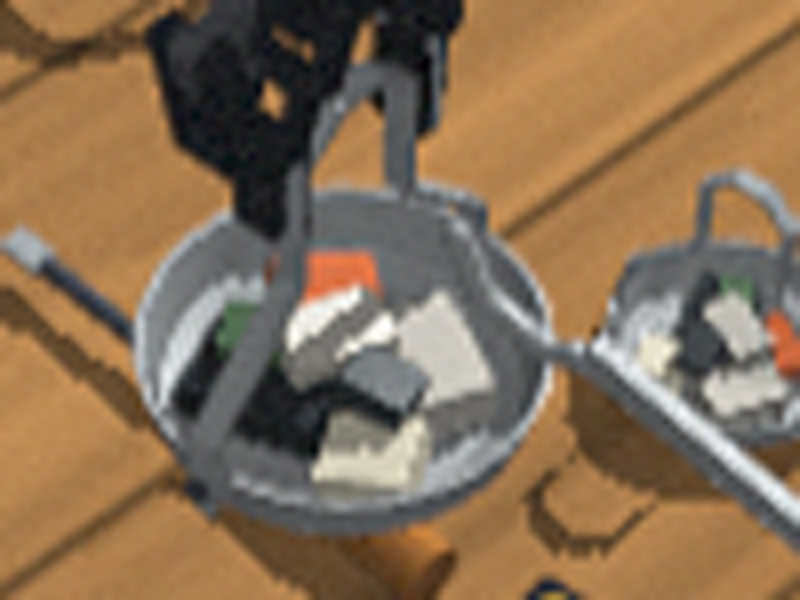

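The rim and bow legs show that the pan sits about 4 mm ahead (+x) of the TCP. The crown is about 20 mm above the hook tip, which appears at scene pixel (327,241). I'll move in over the hook.

```bash
python3 -m creep '[[0.5,0.05,0,0,0,0],[0.9,0.1,0,0,0,0],[1,0.1,0,0,0,0],[1,0.1,0,0,0,0],[1,0.1,0,0,0,0],[1,0.1,0,0,0,0],[0.7,0.1,0,0,0,0],[0.4,0.05,0,0,0,0]]'
python3 -m creep '[[0,0,0,0,0,0],[0,0,0,0,0,0],[0,0,0,0,0,0]]'
python3 -c "
from h import *
s=snap('scene','s6');t=snap('top','t6')
x,y=.6075,-.0263
print(proj('scene',[x+.004,y,.293]))
cv2.imwrite('pics/c6.png',cv2.resize(s[215:305,290:410],(800,600),interpolation=cv2.INTER_CUBIC))"
```

```text
clock: 7.5
eef_pos: [0.6082, -0.0264, 0.2518]
tool_rot: [-0.054, 0.999, 0.0, -0.0]
ft_force: [0.5, 0.4, -2.7]
grip_width: 0.053
grasp_force: 63.8
clock: 7.8
eef_pos: [0.6069, -0.0266, 0.2524]
tool_rot: [-0.053, 0.999, -0.0, -0.0]
ft_force: [-0.1, -0.3, -2.2]
grip_width: 0.0528
grasp_force: 63.8
[np.float64(335.6), np.float64(240.6)]
```

View pics/c6.png

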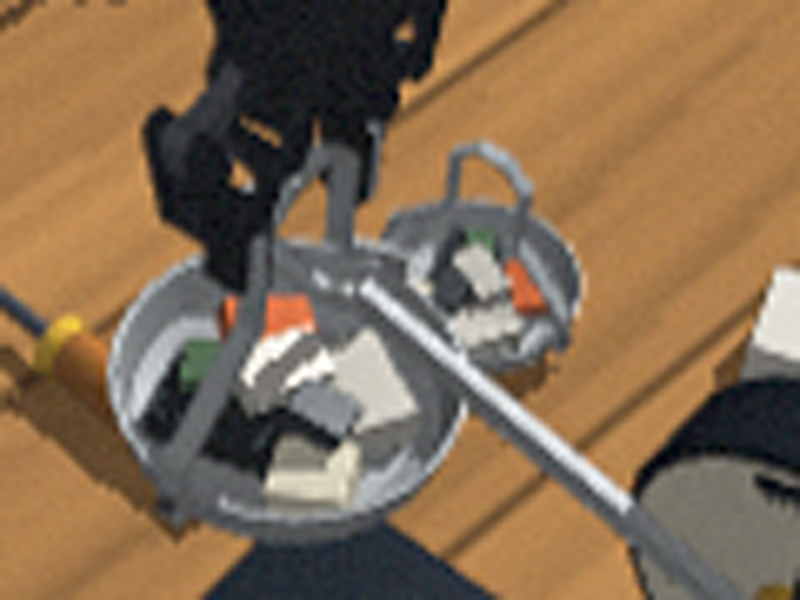

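The hook wire lies between the two legs with the bow over the hollow (bar junction at about (344,258)). I'll lower it until it touches.

```bash
python3 -m creep '[[0,0,-0.4,0,0,0],[0,0,-0.4,0,0,0],[0,0,-0.4,0,0,0],[0,0,-0.4,0,0,0],[0,0,-0.4,0,0,0],[0,0,-0.4,0,0,0],[0,0,-0.4,0,0,0],[0,0,-0.2,0,0,0]]'
python3 -m creep '[[0,0,-0.2,0,0,0],[0,0,-0.2,0,0,0],[0,0,-0.2,0,0,0],[0,0,-0.2,0,0,0],[0,0,-0.2,0,0,0],[0,0,-0.2,0,0,0],[0,0,-0.2,0,0,0],[0,0,0,0,0,0]]'
python3 -c "
from h import *
s=snap('scene','s7');f=[]
for i in range(10): camera('top');o=status.get_obs();f.append(np.r_[o['eef_pos'],o['ft_force']])
print(np.mean(f,0).round(4),np.std(f,0).round(4))
cv2.imwrite('pics/c7.png',cv2.resize(s[215:305,290:410],(800,600),interpolation=cv2.INTER_CUBIC))"
```

```text
clock: 8.7
eef_pos: [0.607, -0.0266, 0.2217]
tool_rot: [-0.053, 0.999, 0.0, -0.0]
ft_force: [-0.7, -0.6, -2.9]
grip_width: 0.0533
grasp_force: 63.8
clock: 9.5
eef_pos: [0.6072, -0.0266, 0.208]
tool_rot: [-0.053, 0.999, 0.0, -0.0]
ft_force: [0.4, 0.4, -2.1]
grip_width: 0.0531
grasp_force: 63.8
[ 0.6073 -0.0266  0.2084  0.186   0.1267 -2.0445] [0.000e+00 0.000e+00 1.000e-04 2.849e-01 3.320e-01 3.322e-01]
```

View pics/c7.png

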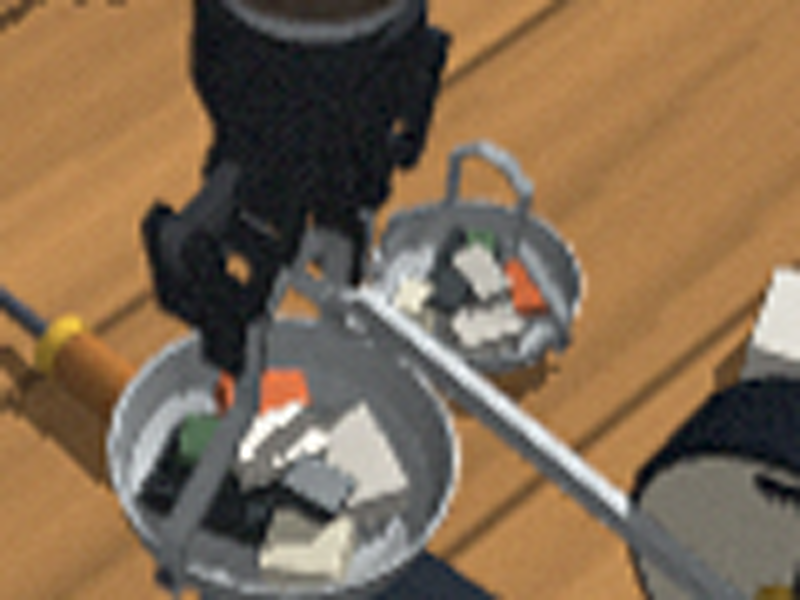

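Contact confirmed: the measured load has dropped from 2.9 to 2.0 N and the bow rests on the wire. I'll keep easing it down.

```bash
cat > f.py <<'E'
from h import *
f=[]
for i in range(20): camera('top');o=status.get_obs();f.append(np.r_[o['eef_pos'],o['ft_force']])
print(np.mean(f,0).round(4),(np.std(f,0)/4.4).round(4))
E
python3 -m creep '[[0,0,-0.1,0,0,0],[0,0,-0.2,0,0,0],[0,0,-0.2,0,0,0],[0,0,-0.2,0,0,0],[0,0,-0.2,0,0,0],[0,0,-0.2,0,0,0],[0,0,-0.2,0,0,0],[0,0,-0.1,0,0,0]]'
python3 -m creep '[[0,0,0,0,0,0],[0,0,0,0,0,0]]'; python3 f.py
```

```text
clock: 10.85
eef_pos: [0.6071, -0.0266, 0.1941]
tool_rot: [-0.053, 0.999, 0.0, -0.0]
ft_force: [-0.4, -0.9, -0.7]
grip_width: 0.0528
grasp_force: 63.9
clock: 11.05
eef_pos: [0.6072, -0.0266, 0.1944]
tool_rot: [-0.053, 0.999, 0.0, 0.0]
ft_force: [-1.1, 1.0, -1.4]
grip_width: 0.053
grasp_force: 63.9
[ 0.6072 -0.0266  0.1944 -0.7613 -0.2069 -0.9241] [0.     0.     0.     0.1109 0.0763 0.105 ]
```

```bash
python3 -m creep '[[0,0,-0.1,0,0,0],[0,0,-0.15,0,0,0],[0,0,-0.15,0,0,0],[0,0,-0.15,0,0,0],[0,0,-0.15,0,0,0],[0,0,-0.1,0,0,0],[0,0,0,0,0,0],[0,0,0,0,0,0]]'; python3 f.py
```

```text
clock: 12.85
eef_pos: [0.6072, -0.0266, 0.1863]
tool_rot: [-0.053, 0.999, -0.0, -0.0]
ft_force: [-2.2, 0.2, -0.4]
grip_width: 0.053
grasp_force: 63.9
[ 0.6072 -0.0266  0.1863 -1.3106 -0.2643 -0.3919] [0.     0.     0.     0.111  0.1047 0.1004]
```

```bash
python3 -m creep '[[-0.05,0,-0.05,0,0,0],[-0.1,0,-0.1,0,0,0],[-0.1,0,-0.1,0,0,0],[-0.05,0,-0.05,0,0,0],[0,0,0,0,0,0],[0,0,0,0,0,0]]'; python3 f.py
```

```text
clock: 14.45
eef_pos: [0.6044, -0.0265, 0.1834]
tool_rot: [-0.053, 0.999, 0.0, 0.0]
ft_force: [2.5, 0.1, 0.2]
grip_width: 0.0529
grasp_force: 64.0
[ 0.6043 -0.0266  0.1833  2.1187  0.2467 -0.4081] [0.     0.     0.     0.1382 0.1204 0.0729]
```

```bash
python3 -m creep '[[0.08,0,0,0,0,0],[0.08,0,-0.1,0,0,0],[0,0,-0.1,0,0,0],[0,0,0,0,0,0],[0,0,0,0,0,0]]'; python3 f.py
```

```text
clock: 15.95
eef_pos: [0.6053, -0.0267, 0.181]
tool_rot: [-0.053, 0.999, 0.0, -0.001]
ft_force: [-1.7, -0.3, -0.1]
grip_width: 0.0528
grasp_force: 64.0
[ 0.6057 -0.0266  0.1813 -1.8076 -0.38   -0.112 ] [0.     0.     0.     0.1053 0.1121 0.1235]
```

```bash
python3 -m creep '[[-0.04,0,-0.05,0,0,0],[-0.03,0,-0.05,0,0,0],[0,0,0,0,0,0],[0,0,0,0,0,0]]'; python3 f.py
```

```text
clock: 17.35
eef_pos: [0.6057, -0.0266, 0.1806]
tool_rot: [-0.053, 0.999, -0.0, 0.001]
ft_force: [0.7, -0.3, 0.7]
grip_width: 0.053
grasp_force: 64.1
[ 0.6053 -0.0266  0.1804  2.0031 -0.4022 -0.0323] [0.     0.     0.     0.1567 0.1049 0.1078]
```

```bash
python3 -m creep '[[0.02,0,0,0,0,0],[0,0,0,0,0,0],[0,0,0,0,0,0]]'; python3 f.py
```

```text
clock: 18.65
eef_pos: [0.6052, -0.0266, 0.1802]
tool_rot: [-0.053, 0.999, 0.0, -0.0]
ft_force: [0.8, 0.8, 0.6]
grip_width: 0.0527
grasp_force: 64.1
[ 0.6052 -0.0266  0.1803  0.6208  0.1134 -0.0047] [0.     0.     0.     0.1125 0.1256 0.1021]
```

```bash
python3 -m creep '[[0,0,0,0,0,0],[0,0,0,0,0,0],[0,0,0,0,0,0],[0,0,0,0,0,0]]' 0.4; python3 -m creep '[[0,0,0,0,0,0],[0,0,0,0,0,0],[0,0,0,0,0,0],[0,0,0,0,0,0],[0,0,0,0,0,0]]' 1
python3 -c "
from h import *
s=snap('scene','s8');print(status.get_obs()['ft_force'])
cv2.imwrite('pics/c8.png',cv2.resize(s[215:305,290:410],(800,600),interpolation=cv2.INTER_CUBIC))"
```

```text
clock: 20.05
eef_pos: [0.6053, -0.0266, 0.1803]
tool_rot: [-0.053, 0.999, -0.0, -0.0]
ft_force: [-0.4, 0.3, -0.3]
grip_width: 0.0599
grasp_force: 0.0
clock: 20.55
eef_pos: [0.6053, -0.0266, 0.1803]
tool_rot: [-0.053, 0.999, 0.0, 0.0]
ft_force: [-0.9, 0.4, -0.9]
grip_width: 0.0851
grasp_force: 0.0
[-0.65508571 -1.06384091  0.15061826]
```

View pics/c8.png

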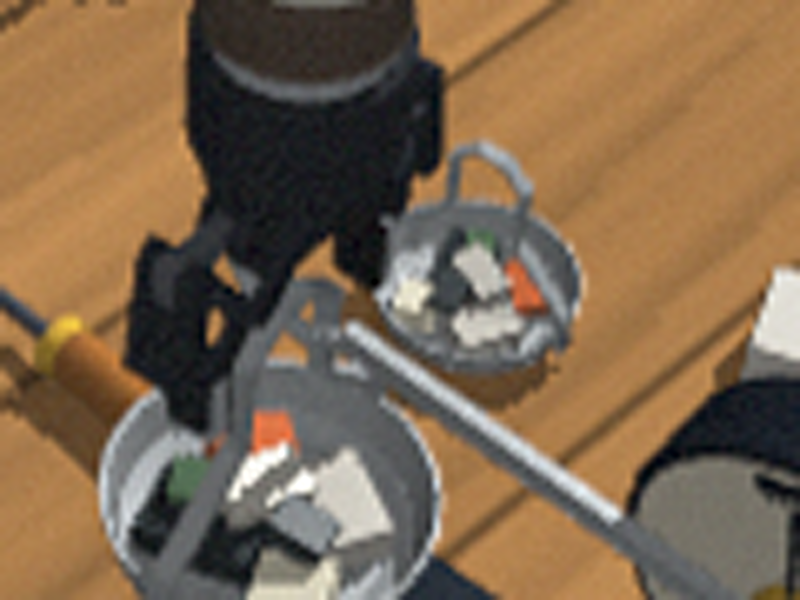

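The pan hangs on the hook with the fingers clear on both sides. I'll wait for it to be read, checking that it stays still.

```bash
Z='x'; python3 -m creep '[[0,0,0,0,0,0],[0,0,0,0,0,0],[0,0,0,0,0,0],[0,0,0,0,0,0],[0,0,0,0,0,0],[0,0,0,0,0,0],[0,0,0,0,0,0],[0,0,0,0,0,0]]' >/dev/null
python3 -m creep '[[0,0,0,0,0,0],[0,0,0,0,0,0],[0,0,0,0,0,0],[0,0,0,0,0,0],[0,0,0,0,0,0],[0,0,0,0,0,0],[0,0,0,0,0,0],[0,0,0,0,0,0]]' >/dev/null
cat > d.py <<'E'
from h import *
a=camera('scene').astype(int)[215:305,300:370]
p=a
for k in range(20):
    b=camera('scene').astype(int)[215:305,300:370]; print(round(np.abs(b-a).mean(),2),end=' '); 
print(status.get_obs()['clock'])
E
python3 d.py
python3 -m creep '[[0,0,0,0,0,0],[0,0,0,0,0,0],[0,0,0,0,0,0],[0,0,0,0,0,0],[0,0,0,0,0,0],[0,0,0,0,0,0],[0,0,0,0,0,0],[0,0,0,0,0,0]]' >/dev/null
python3 -m creep '[[0,0,0,0,0,0],[0,0,0,0,0,0],[0,0,0,0,0,0],[0,0,0,0,0,0],[0,0,0,0,0,0],[0,0,0,0,0,0],[0,0,0,0,0,0],[0,0,0,0,0,0]]' >/dev/null
python3 d.py
```

```text
2.96 2.93 2.9 2.93 2.92 2.89 2.93 2.9 2.9 2.93 2.92 2.92 2.93 2.93 2.97 2.89 2.9 2.96 2.93 2.94 23.25
2.91 2.92 2.91 2.91 2.94 2.92 2.98 2.93 2.95 2.93 2.94 2.93 2.96 2.93 2.93 2.91 2.95 2.93 2.93 2.96 25.9
```

It hung still for more than four seconds: consecutive frames differ only by camera noise. I'll close the grip again in small steps.

```bash
python3 -m creep '[[0,0,0,0,0,0],[0,0,0,0,0,0],[0,0,0,0,0,0],[0,0,0,0,0,0],[0,0,0,0,0,0]]' 0.4; python3 -m creep '[[0,0,0,0,0,0],[0,0,0,0,0,0],[0,0,0,0,0,0],[0,0,0,0,0,0]]' 0.27; python3 -m creep '[[0,0,0,0,0,0],[0,0,0,0,0,0],[0,0,0,0,0,0]]' 0.2;python3 -m creep '[[0,0,0,0,0,0],[0,0,0,0,0,0],[0,0,0,0,0,0],[0,0,0,0,0,0]]' -1; python3 f.py
```

```text
clock: 26.4
eef_pos: [0.6053, -0.0266, 0.1803]
tool_rot: [-0.053, 0.999, -0.0, 0.0]
ft_force: [0.1, 0.4, -0.5]
grip_width: 0.06
grasp_force: 0.0
clock: 26.8
eef_pos: [0.6053, -0.0266, 0.1803]
tool_rot: [-0.053, 0.999, -0.0, 0.0]
ft_force: [0.1, -0.7, -0.1]
grip_width: 0.0542
grasp_force: 3.3
clock: 27.1
eef_pos: [0.6053, -0.0266, 0.1803]
tool_rot: [-0.053, 0.999, 0.0, 0.0]
ft_force: [0.3, 0.9, -0.2]
grip_width: 0.0528
grasp_force: 62.6
clock: 27.5
eef_pos: [0.6053, -0.0266, 0.1803]
tool_rot: [-0.053, 0.999, 0.0, 0.0]
ft_force: [-0.4, 0.0, 0.7]
grip_width: 0.053
grasp_force: 62.6Traceback (most recent call last):
  File "f.py", line 3, in <module>
    for i in range(20): camera('top');o=status.get_obs();f.append(np.r_[o['eef_pos'],o['ft_force']])
                        ~~~~~~^^^^^^^
ValueError: 200 camera calls are used up
```

```bash
python3 -m creep '[[0.01,0,0.1,0,0,0],[0.01,0,0.2,0,0,0],[0.01,0,0.2,0,0,0],[0.01,0,0.2,0,0,0],[0.01,0,0.2,0,0,0],[0.02,0,0.2,0,0,0],[0.02,0,0.2,0,0,0],[0.02,0,0.2,0,0,0]]'
python3 -m creep '[[0.01,0,0.2,0,0,0],[0.01,0,0.2,0,0,0],[0.01,0,0.2,0,0,0],[0.01,0,0.2,0,0,0],[0.02,0,0.2,0,0,0],[0.02,0,0.2,0,0,0],[0.02,0,0.2,0,0,0],[0.02,0,0.2,0,0,0]]'
python3 -m creep '[[0,0,0.2,0,0,0],[0,0,0.2,0,0,0],[0,0,0.2,0,0,0],[0,0,0.2,0,0,0],[0,0,0,0,0,0],[0,0,0,0,0,0]]'
```

```text
clock: 28.7
eef_pos: [0.6062, -0.0265, 0.1953]
tool_rot: [-0.053, 0.999, 0.0, -0.0]
ft_force: [-0.1, 0.5, -1.5]
grip_width: 0.0531
grasp_force: 62.8
clock: 29.5
eef_pos: [0.6075, -0.0267, 0.2113]
tool_rot: [-0.053, 0.999, -0.0, -0.0]
ft_force: [1.0, -0.2, -3.0]
grip_width: 0.0529
grasp_force: 63.1
clock: 30.1
eef_pos: [0.6076, -0.0266, 0.2193]
tool_rot: [-0.053, 0.999, -0.0, 0.0]
ft_force: [-0.7, -0.4, -2.3]
grip_width: 0.053
grasp_force: 63.1
```

```bash
python3 -m creep '[[0,0,0.4,0,0,0],[0,0,0.5,0,0,0],[0,0,0.5,0,0,0],[0,0,0.5,0,0,0],[0,0,0.5,0,0,0],[0,0,0.5,0,0,0],[0,0,0.5,0,0,0],[0,0,0.3,0,0,0]]'
python3 -m creep '[[-0.4,-0.04,0,0,0,0],[-0.8,-0.09,0,0,0,0],[-1.2,-0.13,0,0,0,0],[-1.4,-0.15,0,0,0,0],[-1.4,-0.15,0,0,0,0],[-1.4,-0.15,0,0,0,0],[-1.1,-0.12,0,0,0,0],[-0.7,-0.07,0,0,0,0]]'
python3 -m creep '[[-0.25,-1,0,0,0,0],[-0.5,-2,0,0,0,0],[-0.7,-2.6,0,0,0,0],[-0.7,-2.8,0,0,0,0],[-0.7,-2.8,0,0,0,0],[-0.7,-2.8,0,0,0,0],[-0.7,-2.8,0,0,0,0],[-0.7,-2.6,0,0,0,0]]'
python3 -m creep '[[-0.6,-2.2,0,0,0,0],[-0.4,-1.6,0,0,0,0],[-0.3,-1.1,0,0,0,0],[-0.15,-0.7,0,0,0,0],[0,0,0,0,0,0],[0,0,0,0,0,0],[0,0,0,0,0,0]]'
```

```text
clock: 30.9
eef_pos: [0.6078, -0.0266, 0.257]
tool_rot: [-0.053, 0.999, -0.0, 0.0]
ft_force: [0.3, -0.4, -3.2]
grip_width: 0.0528
grasp_force: 63.2
clock: 31.7
eef_pos: [0.5219, -0.0357, 0.2562]
tool_rot: [-0.053, 0.999, 0.0, -0.0]
ft_force: [0.3, -0.3, -2.7]
grip_width: 0.0525
grasp_force: 63.2
clock: 32.5
eef_pos: [0.4737, -0.2316, 0.2562]
tool_rot: [-0.053, 0.999, -0.0, 0.0]
ft_force: [-0.5, 0.5, -2.9]
grip_width: 0.0528
grasp_force: 63.5
clock: 33.2
eef_pos: [0.4599, -0.2848, 0.2564]
tool_rot: [-0.054, 0.999, 0.0, 0.0]
ft_force: [0.2, 0.5, -2.7]
grip_width: 0.0528
grasp_force: 63.6
```

Over the board, and the force still shows the pan's weight. I'll lower it.

```bash
python3 -m creep '[[0,0,-1,0,0,0],[0,0,-1.8,0,0,0],[0,0,-2,0,0,0],[0,0,-2,0,0,0],[0,0,-2,0,0,0],[0,0,-2,0,0,0],[0,0,-1.4,0,0,0],[0,0,-0.6,0,0,0]]'
python3 -m creep '[[0,0,0,0,0,0],[0,0,-0.1,0,0,0],[0,0,-0.1,0,0,0],[0,0,-0.1,0,0,0],[0,0,-0.1,0,0,0],[0,0,0,0,0,0]]'
```

```text
clock: 34.0
eef_pos: [0.4584, -0.2843, 0.126]
tool_rot: [-0.054, 0.999, 0.001, -0.002]
ft_force: [0.6, 0.5, -2.6]
grip_width: 0.0528
grasp_force: 63.5
clock: 34.6
eef_pos: [0.4596, -0.2857, 0.1244]
tool_rot: [-0.053, 0.999, -0.0, 0.0]
ft_force: [-0.2, 0.7, -3.5]
grip_width: 0.0527
grasp_force: 63.6
```

```bash
python3 -m creep '[[0,0,-0.1,0,0,0],[0,0,-0.1,0,0,0],[0,0,0,0,0,0]]'
```

```text
clock: 34.9
eef_pos: [0.4595, -0.2855, 0.1221]
tool_rot: [-0.053, 0.999, 0.0, -0.0]
ft_force: [0.0, -0.5, -2.6]
grip_width: 0.0526
grasp_force: 63.6
```

```bash
python3 -m creep '[[0,0,-0.1,0,0,0],[0,0,-0.1,0,0,0],[0,0,0,0,0,0]]' | grep -E 'eef|ft'; python3 -m creep '[[0,0,-0.1,0,0,0],[0,0,0,0,0,0]]'| grep -E 'eef|ft'; python3 -m creep '[[0,0,-0.1,0,0,0],[0,0,0,0,0,0]]'| grep -E 'eef|ft'
```

```text
eef_pos: [0.4595, -0.2855, 0.1201]
ft_force: [0.3, -0.8, -2.4]
eef_pos: [0.4596, -0.2855, 0.1192]
ft_force: [-0.6, 0.3, -1.9]
eef_pos: [0.4595, -0.2855, 0.1182]
ft_force: [-0.5, -1.0, -3.6]
```

```bash
python3 -m creep '[[0,0,-0.1,0,0,0],[0,0,0,0,0,0]]' | grep -E 'eef|ft'; python3 -m creep '[[0,0,-0.1,0,0,0],[0,0,0,0,0,0]]'| grep -E 'eef|ft'
```

```text
eef_pos: [0.4597, -0.2857, 0.1175]
ft_force: [-0.4, -0.5, -2.6]
eef_pos: [0.4598, -0.2857, 0.1174]
ft_force: [-2.6, 1.8, 4.4]
```

```bash
python3 -m creep '[[0,0,0,0,0,0],[0,0,0,0,0,0],[0,0,0,0,0,0],[0,0,0,0,0,0]]' 0.4; python3 -m creep '[[0,0,0,0,0,0],[0,0,0,0,0,0],[0,0,0,0,0,0],[0,0,0,0,0,0],[0,0,0,0,0,0],[0,0,0,0,0,0]]' 1
python3 -m creep '[[0,0,0.5,0,0,0],[0,0,1,0,0,0],[0,0,2,0,0,0],[0,0,2,0,0,0],[0,0,2.5,0,0,0],[0,0,2.5,0,0,0],[0,0,2.5,0,0,0],[0,0,1,0,0,0]]'
python3 -m creep '[[0,0,0,0,0,0],[0,0,0,0,0,0],[0,0,0,0,0,0],[0,0,0,0,0,0],[0,0,0,0,0,0]]'
```

```text
clock: 36.4
eef_pos: [0.4597, -0.2856, 0.1162]
tool_rot: [-0.053, 0.999, -0.0, 0.0]
ft_force: [0.1, 0.3, 0.1]
grip_width: 0.06
grasp_force: 0.0
clock: 37.0
eef_pos: [0.4596, -0.2856, 0.1163]
tool_rot: [-0.053, 0.999, 0.0, -0.0]
ft_force: [-0.5, -0.2, -0.6]
grip_width: 0.0852
grasp_force: 0.0
clock: 37.8
eef_pos: [0.4607, -0.2863, 0.2601]
tool_rot: [-0.053, 0.999, -0.002, 0.002]
ft_force: [-0.2, 0.1, -0.1]
grip_width: 0.0853
grasp_force: 0.0
clock: 38.3
eef_pos: [0.4592, -0.2853, 0.2553]
tool_rot: [-0.053, 0.999, 0.001, -0.001]
ft_force: [1.3, 0.5, -0.1]
grip_width: 0.0851
grasp_force: 0.0
```

```bash
python3 -c "
from workcell import ticket
print(ticket.job_done())"
```

```text
the job is handed in; nothing more can be done
None
```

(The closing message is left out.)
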